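Set out stripped shaft parts for reassembly, last off first

TASK

The four parts stripped from the gearbox shaft stand in the dishes of the metal wash rack, from left to right (as the robot sees them) in the order they came off. Lay them out for reassembly, last off first: move them to the wooden assembly rack in the reverse order, so that the part now at the right end stands in the leftmost bay and so on to the part now at the left end in the rightmost bay. Stand each part upright, the same way up as now, in the middle of its own bay, setting it down gently without dropping it.

Things in the scene. Friction and masses are not known exactly. Their poses are not given: they have to be found in the camera images.
- pinion: spur-gear pinion, dark steel, standing gear down with its hub up: toothed wheel 55 mm across and 30 mm high, on it a plain round hub 36 mm in diameter from 30 to 55 mm height; total height 55 mm, 0.3 to 0.7 kg. Grip the hub, with the fingertips above the gear's upper face. Origin: centre of its underside, z up through its bore. Starts upright in a dish; yaw does not matter.
- bush: flanged bronze bush, golden brown, standing on its flange: flange 60 mm in diameter and 8 mm thick, on it a round body 42 mm in diameter up to the total height of 50 mm, 0.3 to 0.6 kg. Grip the body, with the fingertips above the flange. Origin: centre of its underside, z up through its bore. Starts upright in a dish; yaw does not matter.
- sleeve: spacer sleeve, black round tube with two thin bright rings, 40 mm in diameter, 60 mm high, the tallest and slimmest of the four, 0.2 to 0.5 kg. Origin: centre of its underside, z up through its bore. Starts upright in a dish; yaw does not matter.
- bearing: needle bearing, bright steel with a dark blue cage ring seen from above between its two races, a plain short cylinder 55 mm in diameter and 36 mm high, 0.2 to 0.45 kg. Origin: centre of its underside, z up through its bore. Starts upright in a dish; yaw does not matter.
- dish_pinion: the shallow round steel dish in which the pinion stands at the start, fixed on the wash rack; all four dishes are alike. 76 mm across, rim 9 mm high, floor 3 mm thick. Origin: centre of its underside, 10 mm above the bench; the pinion stands on its floor within 3 mm of the centre, 13 mm above the bench.
- dish_bush: the shallow round steel dish in which the bush stands at the start, fixed on the wash rack; all four dishes are alike. 76 mm across, rim 9 mm high, floor 3 mm thick. Origin: centre of its underside, 10 mm above the bench; the bush stands on its floor within 3 mm of the centre, 13 mm above the bench.
- dish_sleeve: the shallow round steel dish in which the sleeve stands at the start, fixed on the wash rack; all four dishes are alike. 76 mm across, rim 9 mm high, floor 3 mm thick. Origin: centre of its underside, 10 mm above the bench; the sleeve stands on its floor within 3 mm of the centre, 13 mm above the bench.
- dish_bearing: the shallow round steel dish in which the bearing stands at the start, fixed on the wash rack; all four dishes are alike. 76 mm across, rim 9 mm high, floor 3 mm thick. Origin: centre of its underside, 10 mm above the bench; the bearing stands on its floor within 3 mm of the centre, 13 mm above the bench.
- wash_rack: dark grey galvanised sheet-metal rack, 340 x 94 mm, fixed, a wire handle up to 46 mm high at each end; carries the row of four dishes, at y = +120, +40, -40 and -120 mm in its own frame (x = 0). Origin: centre of its underside; y axis along the row, to the left as the robot sees it (yaw within 0.12 rad). Stands nearer the robot than the assembly rack or beyond it.
- assembly_rack: plywood rack with a green mat, 344 x 96 mm, fixed; a row of four empty bays, centres at y = +120, +40, -40 and -120 mm in its own frame (x = 0), floor 12 mm above the bench. Bays are 75 mm along the row, 84 mm deep, dividers and rails 9 mm high, end boards 34 mm above the bench. Origin: centre of its underside; y axis along the row, to the left as the robot sees it (yaw within 0.12 rad).
Mind the look-alikes: they are no part of the job. Leave any red look-alike of the sleeve alone. Leave any green look-alike of the pinion alone.

How it is judged:
By the outcome, as a careful person would: the job done as asked, in the order asked, and still so for the second after the job is handed in, with the robot touching nothing.
It also fails if it takes over 102 s, if anything falls off the work surface, if the arm or the gripper's body presses on something with over 40 N, if the wrist force passes 120 N, or if a joint passes its speed limit or range.

ROBOT

A 7-joint arm with a two-finger parallel gripper is mounted at the origin on the work surface. World frame = base frame: x ahead of the robot, y to its left, z up, the work surface at z = 0. Lengths are in m, angles in rad, forces in N, time in s.
With the tool pointing down it reaches from about 0.4 to 0.85 m from the base axis. Payload 4.5 kg.
Tool frame: the origin (TCP) lies on the centre line of the jaws, within the pads' length; the fingertips stand 8 mm ahead of it and the grasp point (between the pads) lies 11 mm behind it; z points along the fingers, y is the line along which they close (so a half turn about z gives the same grasp; the last joint's range is limited). The gripper opens to 88 mm and grips with 3 to 60 N. Pads are 18 mm wide; open, the fingers measure 123 mm over their backs; the gripper's body (75 mm by 187 mm) begins 45 mm behind the grasp point.
Start: joints at [-1.197, 0.689, -0.195, 1.565, 0.157, 0.902, -0.215], TCP at [0.208, 0.589, 0.247] pointing down, gripper open.
Joint ranges: [-3.01, 3.01], [-0.46, 2.08], [-1.47, 1.51], [0.13, 2.56], [-1, 4.14], [0.04, 2.09], [-2.66, 2.66]. Speed limits (rad/s): [2.57, 2.57, 3.14, 3.14, 3.14, 3.14, 3.14].

INTERFACE

Orientations are given as a rotation vector (axis times angle).
In Python, from workcell import r, cams, recognise, silhouettes gives the robot as it stands. The module is installed in compiled form; this text tells all that it offers.
- The arm moves only by the tool send_rows, never from a script. Its argument "moves" is a list that holds one entry, the list of rows, each a list of 7 numbers: the shift along the tool's x, y, z scaled (see below), then the turn, a rotation vector about the tool's x, y, z scaled (see below), then the opening, from 0 (shut) to 1 (fully open). In form: [[[tx, ty, tz, ax, ay, az, jaw], ...]]. A call has 1 to 10 rows; each row is the pose to reach, as a shift and turn from the pose commanded when the call began, along the tool's axes at that moment; what a row does not reach only later rows make up. The controller multiplies each number of a shift by 0.3 m and each number of a turn by 0.5 rad. A row lasts 1/8 s, in which the tool goes at most 62.5 mm and 10.7 degrees, less where a joint would pass 70% of its speed; a pose out of reach is approached as far as the arm can. A call with a number of a shift or a turn outside -1 to 1 is refused whole. A call with a gripper value outside its range is refused whole. The fingers move at their own pace and stop on an object; "force" is the grip in N (left out, the last holds). Time passes only in rows, so rows that repeat a pose let the fingers close. It gives the time, the measured TCP pose, the force, the opening and the grip force at its end, in the units of the state.
- r.get_obs(): the state, without advancing time (a new reading comes with each control period).
- cams.read_camera(name): name is "side" or "top"; returns (picture, depth): 384x512x3 uint8, red, green, blue; 384x512 float32, m along the optical axis (not along the pixel's ray), 0 where there is no reading.
- cams.camera_model(name): a dict with "intrinsics" (3x3 intrinsics, pixels), "dist_coeffs" ([k1, k2, p1, p2, k3] as OpenCV has them; the pictures are not rectified), "world_from_camera" (4x4, takes a point from camera to world coordinates). Camera axes: x right, y up, looking along -z (the intrinsics and any distortion apply to the point x, -y, -z); pixel columns grow to the right and rows downward; lengths in m; the calibration is good to about 2 mm. A picture is of the moment at which its call begins. camera_model takes no time and is no camera call.
- r.job_done(): hands the job in; it is judged then, once.
Trained networks look in the newest picture that a camera, given by its name, has taken for a name from the list of things; names that differ only in an ending like _2 or _b are one class to them, and where a whole thing is asked for, a point or a joint stands for the part that bears it (a point fixed in the world has none). Each returns a list of dicts, best first, with "conf" (0 to 1); they miss things now and then, are a little off and sometimes report something else, mostly with a low value. They report only what shows in the picture. A call takes as long as a camera call. They do not tell look-alikes from the thing itself.
- recognise(query, camera): "point" ([row, column] as shares, 0 to 1, of the picture: columns of its width, rows of its height, amid what is visible of it).
- silhouettes(query, camera): "mask" (384x512 bool, what is visible of it) and "point" ([row, column] as shares, 0 to 1, of the picture: columns of its width, rows of its height, amid what is visible of it).
The state is a dict: "time": time; "joint_positions": joint angles; "joint_velocities": joint speeds; "joint_torque": joint torques, N m; "tool_pos": TCP position; "tool_rot": TCP orientation; "ft_force": force on the tool from outside, world axes, zero at the start; "moment": the same for the moment, N m; "finger_gap": finger opening in m; "grip_force": force on a finger pad.
Only numpy, scipy, OpenCV 4.12 (cv2) and the standard library are available. Lean on these libraries where they do the work, as an engineer would, in place of code of your own. Each camera call takes 0.05 s, during which the arm holds its last target. There are 200 camera calls.

## Working session

There is one attempt and no reset: what is moved stays moved. The work goes in short steps, Python scripts to look and compute and a tool call to move; the robot and the scene stay as the last step left them, time stands still between calls to the robot, and variables do not carry over. Pictures are saved under pics/ and viewed, at most 14 in all, crops included, and the job is handed in when it is done.

Besides the shell and the picture viewer there is one more tool, called after "Call:" in YAML: its name, and indented under it one key for each argument. send_rows: Moves the arm, as the interface text tells. Shifts and turns lie within -1 to 1; 1 stands for 0.3 m of shift or 0.5 rad of turn. Its arguments: {"type":"object","properties":{"moves":{"type":"array","items":{"type":"array","items":{"type":"array","items":{"type":"number","minimum":-1,"maximum":1}}}},"force":{"type":"number"}},"required":["moves"]}

```bash
mkdir -p pics; cat > h.py <<'E'
import numpy as np, cv2
from workcell import r, cams, recognise, silhouettes
def world(cam, depth, mask):
    m=cams.camera_model(cam); K=np.array(m["intrinsics"],float); D=np.array(m["dist_coeffs"],float); T=np.array(m["world_from_camera"])
    v,u=np.nonzero(mask&(depth>0)); z=depth[v,u]
    p=cv2.undistortPoints(np.stack([u,v],1).astype(float).reshape(-1,1,2),K,D).reshape(-1,2)
    P=np.stack([p[:,0]*z,-p[:,1]*z,-z,np.ones_like(z)],1)
    return (P@T.T)[:,:3],u,v
E
python3 - <<'E'
from h import *
for c in ("top","side"):
    p,d=cams.read_camera(c); cv2.imwrite(f"pics/{c}0.png",p[:,:,::-1]); np.save(f"{c}0.npy",d)
    print(c,np.round(cams.camera_model(c)["world_from_camera"],3).tolist())
    for n in ("pinion","bush","sleeve","bearing","assembly_rack","wash_rack"):
        for s in silhouettes(n,c)[:3]:
            if s["conf"]<.3: continue
            P,u,v=world(c,d,s["mask"]); 
            if not len(P): print(n,"empty");continue
            top=np.percentile(P[:,2],95); t=P[np.abs(P[:,2]-top)<.004]
            (cx,cy),rad=cv2.minEnclosingCircle(t[:,:2].astype(np.float32))
            print(n,round(s["conf"],2),"px",int(u.mean()),int(v.mean()),"med",np.round(np.median(P,0),4),"top",round(top,4),"circ",round(cx,4),round(cy,4),round(rad,4),"ang",np.round(cv2.minAreaRect(P[:,:2].astype(np.float32)),3) if 0 else cv2.minAreaRect(P[:,:2].astype(np.float32)*1000) if "rack" in n else "")
print(r.get_obs())
E
```

```text
top [[-0.026, 0.99, -0.139, 0.382], [-1.0, -0.025, 0.009, -0.036], [0.005, 0.139, 0.99, 0.764], [0.0, 0.0, 0.0, 1.0]]
pinion 0.75 px 282 276 med [ 0.3309 -0.0923  0.0306] top 0.056 circ 0.3288 -0.0928 0.0181 ang 
pinion 0.57 px 245 212 med [ 0.4491 -0.0283  0.0437] top 0.069 circ 0.4495 -0.028 0.0178 ang 
bush 0.75 px 288 215 med [ 0.4408 -0.1058  0.0286] top 0.0643 circ 0.4437 -0.1084 0.0208 ang 
sleeve 0.89 px 141 238 med [0.4067 0.1603 0.0524] top 0.0613 circ 0.4067 0.164 0.02 ang 
sleeve 0.58 px 201 208 med [0.4577 0.0521 0.0716] top 0.0744 circ 0.4577 0.0511 0.0199 ang 
sleeve 0.52 px 332 215 med [ 0.4389 -0.1874  0.0479] top 0.0509 circ 0.4381 -0.1887 0.0276 ang 
bearing 0.89 px 333 216 med [ 0.4383 -0.1877  0.0477] top 0.0508 circ 0.4381 -0.1894 0.028 ang 
assembly_rack 0.84 px 196 112 med [0.6522 0.0637 0.013 ] top 0.0327 circ 0.6511 0.0653 0.1771 ang ((656.4083251953125, 63.38544464111328), (348.79473876953125, 111.5913314819336), 89.8787612915039)
assembly_rack 0.67 px 245 212 med [ 0.4483 -0.0277  0.0432] top 0.0689 circ 0.4495 -0.028 0.0178 ang ((449.6012268066406, -27.46
[... 1654 characters left out ...]
nt_positions': array([-1.19722069,  0.68905132, -0.19459973,  1.5652852 ,  0.1572821 ,
        0.90252817, -0.21509315]), 'joint_velocities': array([ 0.00092823, -0.00030809, -0.00037624,  0.00042143, -0.00039257,
       -0.0019126 , -0.00151736]), 'joint_torque': array([-2.52456784e-04, -5.27369142e+01, -1.26639213e+00, -1.53722978e+01,
       -5.17555175e-02, -4.57860533e-04,  2.99558633e-05]), 'tool_pos': array([0.20827921, 0.58930152, 0.24677706]), 'tool_rot': array([-5.31129650e-01, -3.09636913e+00, -1.72843549e-04]), 'ft_force': array([ 0.81923239,  0.1505085 , -0.214187  ]), 'moment': array([-0.01555306,  0.00473147,  0.0170371 ]), 'grip_force': 0.0, 'finger_gap': 0.08795512028383833}
```

View pics/top0.png

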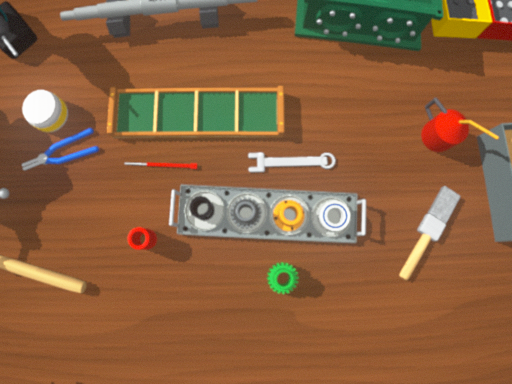

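```bash
python3 - <<'E'
from h import *
from scipy.spatial.transform import Rotation as R
for c in ("top","side"):
    d=np.load(c+"0.npy"); P,u,v=world(c,d,np.ones_like(d,bool))
    m=(P[:,0]>.57)&(P[:,0]<.75)&(P[:,1]>-.15)&(P[:,1]<.28)&(P[:,2]>.006)&(P[:,2]<.037)
    Q=P[m]
    print(c,np.histogram(Q[:,2],bins=np.arange(.006,.038,.002)))
    for k,(a,b) in enumerate(((.008,.015),(.019,.024),(.028,.037))):
        q=Q[(Q[:,2]>a)&(Q[:,2]<b)]; print(a,len(q),cv2.minAreaRect(q[:,:2].astype(np.float32)*1000), q[:,:2].min(0),q[:,:2].max(0))
    hi=Q[Q[:,2]>.028]
    for s in (hi[hi[:,1]>.065],hi[hi[:,1]<.065]): print("end",len(s),cv2.minAreaRect(s[:,:2].astype(np.float32)*1000))
o=r.get_obs(); print(R.from_rotvec(o["tool_rot"]).as_matrix().round(4))
E
```

```text
top (array([  81,  242, 2129, 3101,  763,  174,  506,  706,  208,   28,   24,
         31,   83,  209,  245]), array([0.006, 0.008, 0.01 , 0.012, 0.014, 0.016, 0.018, 0.02 , 0.022,
       0.024, 0.026, 0.028, 0.03 , 0.032, 0.034, 0.036]))
0.008 6068 ((648.8992309570312, 91.42913818359375), (119.3021240234375, 384.72686767578125), 3.5083980560302734) [ 0.57762549 -0.10421057] [0.70055206 0.27998392]
0.019 1235 ((653.3304443359375, 62.46186828613281), (334.46435546875, 97.59072875976562), 88.58002471923828) [ 0.6008792  -0.10352151] [0.70618617 0.23078972]
0.028 605 ((653.0679321289062, 65.73821258544922), (344.8506164550781, 95.34471130371094), 88.39775848388672) [ 0.60071279 -0.10660983] [0.70534241 0.23828328]
end 302 ((657.697265625, 231.22296142578125), (13.493339538574219, 95.32835388183594), 89.14234161376953)
end 303 ((648.1621704101562, -100.25605773925781), (12.676944732666016, 94.88182830810547), 89.49518585205078)
side (array([ 127,  332, 2906, 3312,  659,  351,  841,  892,  198,   66,   64,
         70,  116,  364,  252]), array([0.006, 0.008, 0.01 , 0.012, 0.014, 0.016, 0
[... 189 characters left out ...]
 [ 0.57955761 -0.10272809] [0.70400113 0.27996562]
0.019 1588 ((654.5363159179688, 67.52995300292969), (343.27362060546875, 98.75909423828125), 88.39380645751953) [ 0.60066987 -0.10272063] [0.70657038 0.23914257]
0.028 816 ((653.5413208007812, 65.88862609863281), (345.1239929199219, 96.29977416992188), 88.35492706298828) [ 0.60062579 -0.10634532] [0.70652926 0.23913222]
end 523 ((658.3304443359375, 231.8170166015625), (12.802102088928223, 96.29300689697266), 88.73500061035156)
end 293 ((648.2427978515625, -99.16857147216797), (14.059097290039062, 95.22368621826172), 89.35160827636719)
[[-9.428e-01  3.333e-01  0.000e+00]
 [ 3.333e-01  9.428e-01  1.000e-04]
 [ 0.000e+00  1.000e-04 -1.000e+00]]
```

The picture shows the wash rack at (265,213). From left to right it holds the sleeve (201,208), pinion (245,212), bush (290,214) and bearing (333,216). The empty green assembly rack is at (196,112). The red sleeve look-alike (141,238) and green pinion look-alike (282,276) stay where they are.

Bays, leftmost first:

| Bay | Part | x (m) | y (m) |
|---|---|---|---|
| 1 | bearing | 0.657 | 0.186 |
| 2 | bush | 0.655 | 0.106 |
| 3 | pinion | 0.652 | 0.026 |
| 4 | sleeve | 0.650 | -0.054 |

I'll turn the tool so the jaws close along world x, which keeps the fingers clear of neighbouring parts.

Call:
send_rows:
  moves:
    - [[-0.5,-0.16,0.05,0,0,0.5,1],[-0.97,-0.326,0.1,0,0,1,1],[-0.97,-0.326,0.1,0,0,1,1],[-0.97,-0.326,0.1,0,0,1,1],[-0.97,-0.326,0.1,0,0,1,1],[-0.97,-0.326,0.1,0,0,1,1],[-0.97,-0.326,0.1,0,0,1,1]]
  force: 25

```text
time: 1.58
tool_pos: [0.4495, 0.4007, 0.2167]
tool_rot: [-1.28, -2.868, -0.001]
ft_force: [-0.0, -0.6, 0.4]
finger_gap: 0.0879
grip_force: 0.0
```

Call:
send_rows:
  moves:
    - [[-0.38,-0.27,0,0,0,0.5,1],[-0.762,-0.549,0,0,0,1,1],[-0.762,-0.549,0,0,0,1,1],[-0.762,-0.549,0,0,0,1,1],[-0.762,-0.549,0,0,0,1,1],[-0.762,-0.549,0,0,0,1,1]]

```text
time: 2.33
tool_pos: [0.4798, 0.1192, 0.2171]
tool_rot: [1.953, 2.461, 0.0]
ft_force: [0.5, 0.7, -0.4]
finger_gap: 0.0881
grip_force: 0.0
```

Call:
send_rows:
  moves:
    - [[-0.4,-0.17,0.1,0,0,0.3,1],[-0.842,-0.341,0.32,0,0,0.462,1],[-0.842,-0.341,0.32,0,0,0.462,1],[-0.842,-0.341,0.32,0,0,0.462,1],[-0.842,-0.341,0.32,0,0,0.462,1],[-0.842,-0.341,0.32,0,0,0.462,1]]

```text
time: 3.08
tool_pos: [0.4386, -0.1496, 0.1198]
tool_rot: [-2.223, -2.219, 0.0]
ft_force: [0.0, 0.4, -0.3]
finger_gap: 0.0881
grip_force: 0.0
```

```bash
python3 - <<'E'
from h import *
from scipy.spatial.transform import Rotation as R
o=r.get_obs(); print(o["tool_pos"],R.from_rotvec(o["tool_rot"]).as_matrix().round(4).tolist(),o["joint_positions"].round(3))
E
```

```text
[ 0.43859558 -0.14958196  0.11983809] [[0.0016, 1.0, -0.0007], [1.0, -0.0016, 0.0006], [0.0006, -0.0007, -1.0]] [ 0.24   0.719 -0.018  2.157  0.042  0.267  0.185]
```

Call:
send_rows:
  moves:
    - [[-0.131,0,0,0,0,0,1],[-0.131,0,0.12,0,0,0,1],[-0.131,0,0.22,0,0,0,1],[-0.131,0,0.27,0,0,0,1],[-0.131,0,0.289,0,0,0,1],[-0.131,0,0.289,0,0,0,0],[-0.131,0,0.289,0,0,0,0],[-0.131,0,0.289,0,0,0,0],[-0.131,0,0.289,0,0,0,0],[-0.131,0,0.289,0,0,0,0]]
  force: 25

```text
time: 4.32
tool_pos: [0.4385, -0.1889, 0.0345]
tool_rot: [2.221, 2.221, 0.001]
ft_force: [-0.5, 0.3, 5.4]
finger_gap: 0.0546
grip_force: 25.0
```

Call:
send_rows:
  moves:
    - [[0,0,-0.03,0,0,0,0],[0,0,-0.12,0,0,0,0],[0,0,-0.25,0,0,0,0],[0,0,-0.35,0,0,0,0],[0.1,0.08,-0.35,0,0,0,0],[0.25,0.2,-0.35,0,0,0,0],[0.4,0.35,-0.35,0,0,0,0],[0.55,0.5,-0.35,0,0,0,0],[0.7,0.65,-0.35,0,0,0,0],[0.75,0.7,-0.35,0,0,0,0]]

```text
time: 5.58
tool_pos: [0.65, 0.0417, 0.1388]
tool_rot: [-2.215, -2.226, -0.005]
ft_force: [0.1, -0.1, -2.7]
finger_gap: 0.0542
grip_force: 25.0
```

```bash
python3 - <<'E'
from h import *
from scipy.spatial.transform import Rotation as R
o=r.get_obs(); print(o["time"],o["tool_pos"],R.from_rotvec(o["tool_rot"]).as_matrix().round(4).tolist(),o["ft_force"],o["finger_gap"])
E
```

```text
5.575 [0.64995897 0.04172374 0.13884496] [[-0.0052, 1.0, 0.0011], [1.0, 0.0052, 0.0034], [0.0034, 0.0012, -1.0]] [ 0.12794999 -0.05041062 -2.70280227] 0.0542322730001892
```

Call:
send_rows:
  moves:
    - [[0.2,0.015,0,0,0,0,0],[0.38,0.027,0,0,0,0,0],[0.46,0.027,0,0,0,0,0],[0.49,0.027,0,0,0,0,0],[0.49,0.027,0,0,0,0,0],[0.49,0.027,0,0,0,0,0]]

```text
time: 6.32
tool_pos: [0.6567, 0.18, 0.1391]
tool_rot: [2.224, 2.217, -0.003]
ft_force: [0.5, 0.2, -2.9]
finger_gap: 0.0541
grip_force: 25.0
```

```bash
cat > s.py <<'E'
from h import *
from scipy.spatial.transform import Rotation as R
o=r.get_obs(); print(o["time"],o["tool_pos"].round(4),R.from_rotvec(o["tool_rot"]).as_matrix().round(4).tolist(),o["ft_force"].round(1),o["finger_gap"].round(4))
E
python3 s.py
```

```text
Traceback (most recent call last):
  File "s.py", line 3, in <module>
    o=r.get_obs(); print(o["time"],o["tool_pos"].round(4),R.from_rotvec(o["tool_rot"]).as_matrix().round(4).tolist(),o["ft_force"].round(1),o["finger_gap"].round(4))
                                                                                                                                            ^^^^^^^^^^^^^^^^^^^^^
AttributeError: 'float' object has no attribute 'round'
```

Call:
send_rows:
  moves:
    - [[0.018,0,0.1,0,0,0,0],[0.018,0,0.2,0,0,0,0],[0.018,0,0.28,0,0,0,0],[0.018,0,0.32,0,0,0,0],[0.018,0,0.335,0,0,0,0],[0.018,0,0.34,0,0,0,0],[0.018,0,0.34,0,0,0,0]]

```text
time: 7.2
tool_pos: [0.6571, 0.1888, 0.0379]
tool_rot: [2.221, 2.221, 0.002]
ft_force: [0.3, -0.1, -2.7]
finger_gap: 0.0543
grip_force: 25.0
```

```bash
sed -i 's/o\["finger_gap"\].round(4)/o["finger_gap"]/' s.py; python3 s.py
```

```text
7.2 [0.6571 0.1888 0.0379] [[0.0001, 1.0, 0.0015], [1.0, -0.0001, 0.0005], [0.0005, 0.0015, -1.0]] [ 0.3 -0.1 -2.7] 0.054281075472382
```

Call:
send_rows:
  moves:
    - [[-0.011,0,0.005,0,0,0,0],[-0.011,0,0.008,0,0,0,0],[-0.011,0,0.011,0,0,0,0],[-0.011,0,0.011,0,0,0,0]]

```text
time: 7.7
tool_pos: [0.6564, 0.1855, 0.0337]
tool_rot: [-2.221, -2.221, -0.0]
ft_force: [0.4, 0.5, -3.0]
finger_gap: 0.0543
grip_force: 25.0
```

Call:
send_rows:
  moves:
    - [[0,0,0.003,0,0,0,0],[0,0,0.005,0,0,0,0],[0,0,0.005,0,0,0,0]]

```text
time: 8.07
tool_pos: [0.6564, 0.1856, 0.0336]
tool_rot: [-2.221, -2.221, -0.0]
ft_force: [-3.0, -0.8, 6.7]
finger_gap: 0.0546
grip_force: 25.0
```

Call:
send_rows:
  moves:
    - [[0,0,0,0,0,0,0.8],[0,0,0,0,0,0,0.9],[0,0,0,0,0,0,1],[0,0,-0.05,0,0,0,1],[0,0,-0.15,0,0,0,1],[0,0,-0.3,0,0,0,1],[-0.2,-0.1,-0.35,0,0,0,1],[-0.4,-0.3,-0.35,0,0,0,1],[-0.6,-0.5,-0.35,0,0,0,1],[-0.8,-0.7,-0.35,0,0,0,1]]

```text
time: 9.32
tool_pos: [0.4971, -0.0044, 0.1384]
tool_rot: [2.22, 2.22, 0.003]
ft_force: [0.8, -1.1, -1.3]
finger_gap: 0.0885
grip_force: 0.0
```

```bash
python3 s.py
```

```text
9.325 [ 0.4971 -0.0044  0.1384] [[0.0002, 1.0, 0.0026], [1.0, -0.0002, -0.0002], [-0.0002, 0.0026, -1.0]] [ 0.8 -1.1 -1.3] 0.08847956532659496
```

Call:
send_rows:
  moves:
    - [[-0.2,-0.1,0,0,0,0,1],[-0.33,-0.17,0.06,0,0,0,1],[-0.347,-0.176,0.128,0,0,0,1],[-0.347,-0.176,0.128,0,0,0,1],[-0.347,-0.176,0.128,0,0,0,1]]

```text
time: 9.95
tool_pos: [0.4461, -0.1063, 0.0995]
tool_rot: [2.219, 2.222, 0.002]
ft_force: [-0.9, -0.5, 0.2]
finger_gap: 0.088
grip_force: 0.0
```

```bash
python3 - <<'E'
exec(open("s.py").read())
p,d=cams.read_camera("side"); cv2.imwrite("pics/side1.png",p[:,:,::-1])
p,d=cams.read_camera("top")
for s in silhouettes("bearing","top")[:2]:
    P,u,v=world("top",d,s["mask"]); top=np.percentile(P[:,2],95); t=P[np.abs(P[:,2]-top)<.004]
    print(s["conf"],top,cv2.minEnclosingCircle(t[:,:2].astype(np.float32)))
exec(open("s.py").read())
E
```

```text
9.95 [ 0.4461 -0.1063  0.0995] [[-0.0013, 1.0, 0.0018], [1.0, 0.0013, 0.0003], [0.0003, 0.0018, -1.0]] [-0.9 -0.5  0.2] 0.08801542739590247
0.67 0.07424719691898621 ((0.4578697383403778, 0.050963375717401505), 0.019821731373667717)
10.1 [ 0.446  -0.1062  0.0994] [[-0.0017, 1.0, 0.0019], [1.0, 0.0017, 0.0002], [0.0002, 0.0019, -1.0]] [0.2 0.2 0.2] 0.08799873715565895
```

View pics/side1.png

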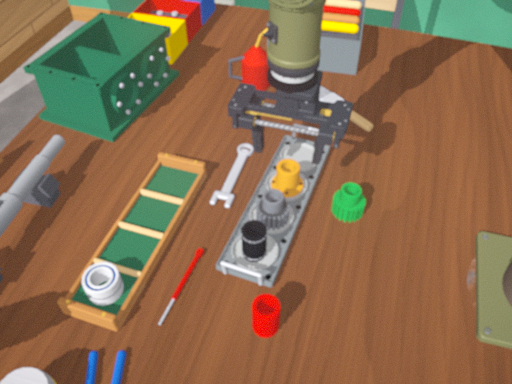

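The bearing stands upright in the leftmost bay (103,283). The gripper is over the bush (288,177).

Call:
send_rows:
  moves:
    - [[-0.007,-0.006,0.09,0,0,0,1],[-0.007,-0.006,0.17,0,0,0,1],[-0.007,-0.006,0.205,0,0,0,1],[-0.007,-0.006,0.211,0,0,0,1],[-0.007,-0.006,0.211,0,0,0,1],[-0.007,-0.006,0.211,0,0,0,0],[-0.007,-0.006,0.211,0,0,0,0],[-0.007,-0.006,0.211,0,0,0,0],[-0.007,-0.006,0.211,0,0,0,0],[-0.007,-0.006,0.211,0,0,0,0]]
  force: 25

```text
time: 11.35
tool_pos: [0.4435, -0.1092, 0.0355]
tool_rot: [2.222, 2.221, 0.001]
ft_force: [-0.5, 0.8, 4.7]
finger_gap: 0.042
grip_force: 25.0
```

Call:
send_rows:
  moves:
    - [[0,0,-0.03,0,0,0,0],[0,0,-0.12,0,0,0,0],[0,0,-0.25,0,0,0,0],[0.06,0.06,-0.32,0,0,0,0],[0.19,0.19,-0.32,0,0,0,0],[0.32,0.32,-0.32,0,0,0,0],[0.45,0.45,-0.32,0,0,0,0],[0.58,0.58,-0.32,0,0,0,0],[0.69,0.68,-0.32,0,0,0,0],[0.716,0.704,-0.32,0,0,0,0]]

```text
time: 12.6
tool_pos: [0.6548, 0.1104, 0.1312]
tool_rot: [-2.214, -2.224, -0.005]
ft_force: [-0.8, 0.0, -4.5]
finger_gap: 0.0414
grip_force: 25.0
```

Call:
send_rows:
  moves:
    - [[0,0,0,0,0,0,0],[0,0,0.1,0,0,0,0],[0,0,0.2,0,0,0,0],[0,0,0.27,0,0,0,0],[0,0,0.3,0,0,0,0],[0,0,0.31,0,0,0,0],[0,0,0.31,0,0,0,0]]

```text
time: 13.48
tool_pos: [0.655, 0.1057, 0.0391]
tool_rot: [2.221, 2.221, 0.002]
ft_force: [0.1, -0.1, -3.8]
finger_gap: 0.0413
grip_force: 25.0
```

```bash
python3 s.py
```

```text
13.475 [0.655  0.1057 0.0391] [[0.0001, 1.0, 0.0012], [1.0, -0.0001, 0.0003], [0.0003, 0.0012, -1.0]] [ 0.1 -0.1 -3.8] 0.041334521102641845
```

Call:
send_rows:
  moves:
    - [[0,0,0.006,0,0,0,0],[0,0,0.01,0,0,0,0],[0,0,0.013,0,0,0,0],[0,0,0.015,0,0,0,0],[0,0,0.015,0,0,0,0]]

```text
time: 14.1
tool_pos: [0.6545, 0.1057, 0.0346]
tool_rot: [2.221, 2.221, 0.0]
ft_force: [-2.1, -1.0, 3.4]
finger_gap: 0.0414
grip_force: 25.0
```

Call:
send_rows:
  moves:
    - [[0,0,0,0,0,0,0.7],[0,0,0,0,0,0,0.9],[0,0,0,0,0,0,1],[0,0,-0.08,0,0,0,1],[0,0,-0.2,0,0,0,1],[0,0,-0.3,0,0,0,1],[-0.1,-0.15,-0.3,0,0,0,1],[-0.2,-0.32,-0.3,0,0,0,1],[-0.31,-0.48,-0.3,0,0,0,1],[-0.41,-0.63,-0.3,0,0,0,1]]

```text
time: 15.35
tool_pos: [0.464, -0.0185, 0.1243]
tool_rot: [2.221, 2.221, 0.001]
ft_force: [0.1, -0.4, -0.3]
finger_gap: 0.0885
grip_force: 0.0
```

```bash
python3 s.py
```

```text
15.35 [ 0.464  -0.0185  0.1243] [[0.0004, 1.0, 0.0008], [1.0, -0.0004, -0.0], [-0.0, 0.0008, -1.0]] [ 0.1 -0.4 -0.3] 0.08846568244575294
```

Call:
send_rows:
  moves:
    - [[-0.036,-0.051,0.05,0,0,0,1],[-0.036,-0.051,0.13,0,0,0,1],[-0.036,-0.051,0.13,0,0,0,1],[-0.036,-0.051,0.13,0,0,0,1]]

```text
time: 15.85
tool_pos: [0.4508, -0.0279, 0.0853]
tool_rot: [2.221, 2.222, 0.001]
ft_force: [0.7, 0.8, 0.0]
finger_gap: 0.0884
grip_force: 0.0
```

```bash
python3 s.py
```

```text
15.85 [ 0.4508 -0.0279  0.0853] [[-0.0004, 1.0, 0.0009], [1.0, 0.0004, 0.0003], [0.0003, 0.0009, -1.0]] [0.7 0.8 0. ] 0.0884352122531782
```

Call:
send_rows:
  moves:
    - [[0,0,0.05,0,0,0,1],[0,0,0.09,0,0,0,1],[0,0,0.1,0,0,0,1],[0,0,0.1,0,0,0,1]]

```text
time: 16.35
tool_pos: [0.4502, -0.0281, 0.055]
tool_rot: [-2.221, -2.222, 0.0]
ft_force: [-0.2, -0.2, 0.7]
finger_gap: 0.0877
grip_force: 0.0
```

```bash
python3 s.py
```

```text
16.35 [ 0.4502 -0.0281  0.055 ] [[-0.0002, 1.0, -0.0001], [1.0, 0.0002, 0.0001], [0.0001, -0.0001, -1.0]] [-0.2 -0.2  0.7] 0.08774780966993348
```

Call:
send_rows:
  moves:
    - [[0,0,0,0,0,0,0],[0,0,0,0,0,0,0],[0,0,0,0,0,0,0],[0,0,0,0,0,0,0],[0,0,0,0,0,0,0],[0,0,0,0,0,0,0]]
  force: 35

```text
time: 17.1
tool_pos: [0.4499, -0.0282, 0.0549]
tool_rot: [-2.221, -2.221, 0.001]
ft_force: [-0.2, -0.7, 1.3]
finger_gap: 0.0352
grip_force: 35.0
```

Call:
send_rows:
  moves:
    - [[0,0,-0.03,0,0,0,0],[0,0,-0.12,0,0,0,0],[0,0,-0.24,0,0,0,0],[0,0.06,-0.3,0,0,0,0],[0.05,0.2,-0.3,0,0,0,0],[0.1,0.36,-0.3,0,0,0,0],[0.14,0.52,-0.3,0,0,0,0],[0.17,0.64,-0.3,0,0,0,0],[0.179,0.674,-0.3,0,0,0,0],[0.179,0.674,-0.3,0,0,0,0]]

```text
time: 18.35
tool_pos: [0.6513, 0.0254, 0.1444]
tool_rot: [-2.22, -2.221, 0.003]
ft_force: [-0.2, -0.0, -3.7]
finger_gap: 0.0348
grip_force: 35.0
```

Call:
send_rows:
  moves:
    - [[0,0,0.08,0,0,0,0],[0,0,0.18,0,0,0,0],[0,0,0.25,0,0,0,0],[0,0,0.28,0,0,0,0],[0,0,0.29,0,0,0,0],[0,0,0.29,0,0,0,0]]

```text
time: 19.1
tool_pos: [0.6528, 0.0256, 0.0586]
tool_rot: [2.221, 2.221, 0.001]
ft_force: [-0.4, -0.7, -3.3]
finger_gap: 0.035
grip_force: 35.0
```

```bash
python3 s.py
```

```text
19.1 [0.6528 0.0256 0.0586] [[0.0001, 1.0, 0.0011], [1.0, -0.0001, 0.0002], [0.0002, 0.0011, -1.0]] [-0.4 -0.7 -3.3] 0.03499450863870094
```

Call:
send_rows:
  moves:
    - [[0,0,0.005,0,0,0,0],[0,0,0.009,0,0,0,0],[0,0,0.012,0,0,0,0],[0,0,0.014,0,0,0,0],[0,0,0.014,0,0,0,0]]

```text
time: 19.73
tool_pos: [0.6523, 0.0256, 0.054]
tool_rot: [-2.221, -2.221, -0.0]
ft_force: [-0.8, -0.0, 0.9]
finger_gap: 0.0349
grip_force: 35.0
```

Call:
send_rows:
  moves:
    - [[0,0,0,0,0,0,0.7],[0,0,0,0,0,0,0.9],[0,0,0,0,0,0,1],[0,0,-0.08,0,0,0,1],[0,0,-0.2,0,0,0,1],[0,0,-0.27,0,0,0,1],[0.03,-0.17,-0.27,0,0,0,1],[0.05,-0.35,-0.27,0,0,0,1],[0.07,-0.52,-0.27,0,0,0,1],[0.085,-0.648,-0.27,0,0,0,1]]

```text
time: 20.98
tool_pos: [0.4558, 0.0513, 0.1351]
tool_rot: [-2.221, -2.222, 0.0]
ft_force: [0.2, 1.0, 0.5]
finger_gap: 0.0882
grip_force: 0.0
```

Call:
send_rows:
  moves:
    - [[0,0,0,0,0,0,1],[0,0,0.08,0,0,0,1],[0,0,0.12,0,0,0,1],[0,0,0.12,0,0,0,1]]

```text
time: 21.48
tool_pos: [0.4583, 0.051, 0.098]
tool_rot: [-2.221, -2.221, 0.001]
ft_force: [-0.2, 0.3, -0.3]
finger_gap: 0.0884
grip_force: 0.0
```

```bash
python3 s.py
```

```text
21.475 [0.4583 0.051  0.098 ] [[0.0001, 1.0, -0.0008], [1.0, -0.0001, -0.0002], [-0.0002, -0.0008, -1.0]] [-0.2  0.3 -0.3] 0.0883936375619392
```

Call:
send_rows:
  moves:
    - [[0,0,0.08,0,0,0,1],[0,0,0.16,0,0,0,1],[0,0,0.187,0,0,0,1],[0,0,0.187,0,0,0,1],[0,0,0.187,0,0,0,0],[0,0,0.187,0,0,0,0],[0,0,0.187,0,0,0,0],[0,0,0.187,0,0,0,0],[0,0,0.187,0,0,0,0],[0,0,0.187,0,0,0,0]]
  force: 25

```text
time: 22.72
tool_pos: [0.458, 0.0511, 0.0427]
tool_rot: [2.221, 2.221, 0.0]
ft_force: [-0.5, 0.3, 0.9]
finger_gap: 0.039
grip_force: 25.0
```

```bash
python3 s.py
```

```text
22.725 [0.458  0.0511 0.0427] [[-0.0, 1.0, 0.0002], [1.0, 0.0, 0.0001], [0.0001, 0.0002, -1.0]] [-0.5  0.3  0.9] 0.039045599849137934
```

Call:
send_rows:
  moves:
    - [[0,0,-0.03,0,0,0,0],[0,0,-0.12,0,0,0,0],[0,0,-0.25,0,0,0,0],[-0.03,0.06,-0.33,0,0,0,0],[-0.11,0.2,-0.33,0,0,0,0],[-0.19,0.35,-0.33,0,0,0,0],[-0.27,0.5,-0.33,0,0,0,0],[-0.34,0.62,-0.33,0,0,0,0],[-0.352,0.64,-0.33,0,0,0,0],[-0.352,0.64,-0.33,0,0,0,0]]

```text
time: 23.98
tool_pos: [0.6486, -0.0544, 0.1411]
tool_rot: [-2.22, -2.22, 0.002]
ft_force: [0.1, 0.8, -3.8]
finger_gap: 0.0393
grip_force: 25.0
```

Call:
send_rows:
  moves:
    - [[0,0,0.1,0,0,0,0],[0,0,0.2,0,0,0,0],[0,0,0.28,0,0,0,0],[0,0,0.31,0,0,0,0],[0,0,0.32,0,0,0,0],[0,0,0.32,0,0,0,0]]

```text
time: 24.72
tool_pos: [0.6502, -0.0542, 0.0464]
tool_rot: [2.221, 2.221, 0.001]
ft_force: [-1.0, 0.7, -3.4]
finger_gap: 0.0392
grip_force: 25.0
```

```bash
python3 s.py
```

```text
24.725 [ 0.6502 -0.0542  0.0464] [[-0.0003, 1.0, 0.001], [1.0, 0.0003, 0.0002], [0.0002, 0.001, -1.0]] [-1.   0.7 -3.4] 0.03917233501916437
```

Call:
send_rows:
  moves:
    - [[0,0,0.005,0,0,0,0],[0,0,0.009,0,0,0,0],[0,0,0.012,0,0,0,0],[0,0,0.014,0,0,0,0],[0,0,0.014,0,0,0,0]]

```text
time: 25.35
tool_pos: [0.65, -0.0545, 0.0418]
tool_rot: [2.221, 2.221, 0.0]
ft_force: [-0.2, 0.8, 1.5]
finger_gap: 0.0393
grip_force: 25.0
```

Contact with the floor. I'll release, lift, and move clear so the cameras can see.

Call:
send_rows:
  moves:
    - [[0,0,0,0,0,0,0.7],[0,0,0,0,0,0,0.9],[0,0,0,0,0,0,1],[0,0,-0.08,0,0,0,1],[0,0,-0.2,0,0,0,1],[0,0,-0.35,0,0,0,1],[-0.15,-0.1,-0.4,0,0,0,1],[-0.3,-0.25,-0.4,0,0,0,1],[-0.45,-0.4,-0.4,0,0,0,1],[-0.6,-0.5,-0.4,0,0,0,1]]

```text
time: 26.6
tool_pos: [0.498, -0.2358, 0.1617]
tool_rot: [-2.221, -2.222, 0.001]
ft_force: [0.9, -1.3, 0.1]
finger_gap: 0.088
grip_force: 0.0
```

Call:
send_rows:
  moves:
    - [[-0.15,-0.05,0,0,0,0,1],[-0.25,-0.1,0,0,0,0,1],[-0.25,-0.1,0,0,0,0,1],[-0.25,-0.1,0,0,0,0,1]]

```text
time: 27.1
tool_pos: [0.4707, -0.3083, 0.1615]
tool_rot: [-2.22, -2.223, -0.002]
ft_force: [0.6, 0.1, 0.1]
finger_gap: 0.0884
grip_force: 0.0
```

```bash
python3 - <<'E'
from h import *
for c in ("top","side"):
    p,d=cams.read_camera(c); cv2.imwrite(f"pics/{c}2.png",p[:,:,::-1])
    P,u,v=world(c,d,np.ones_like(d,bool))
    for n,x,y,h in (("bearing",.657,.1855,.048),("bush",.6547,.1055,.062),("pinion",.6523,.0255,.067),("sleeve",.65,-.0545,.072)):
        t=P[(np.hypot(P[:,0]-x,P[:,1]-y)<.04)&(np.abs(P[:,2]-h)<.005)]
        if len(t)>5: print(c,n,len(t),np.round(cv2.minEnclosingCircle(t[:,:2].astype(np.float32))[0],4)-[x,y],np.median(t[:,2]).round(4))
E
```

```text
top bearing 432 [-0.001  -0.0021] 0.0473
top bush 256 [-0.001   0.0004] 0.0619
top pinion 170 [0.0002 0.0008] 0.0667
top sleeve 222 [-1.e-04  1.e-04] 0.0722
side bearing 693 [ 0.0008 -0.0007] 0.0471
side bush 325 [0.0002 0.0014] 0.0616
side pinion 205 [0.0016 0.0016] 0.0667
side sleeve 209 [0.0014 0.001 ] 0.0707
```

View pics/top2.png

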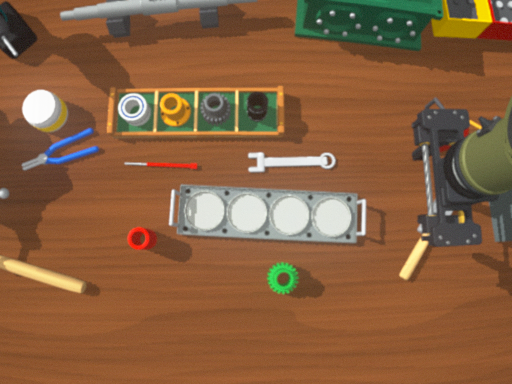

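View pics/side2.png

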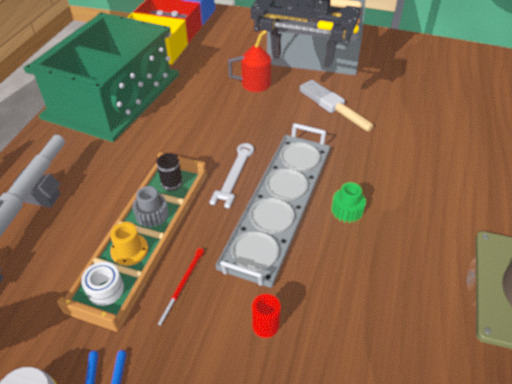

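Both views show the bearing (133,109), bush (175,108), pinion (215,107) and sleeve (257,105) upright and centred within about 2 mm, and the look-alikes unmoved. The gripper touches nothing.

```bash
python3 -c "
from workcell import r
print(r.get_obs()['ft_force']); print(r.job_done())"
```

```text
[-0.85132197  0.16006147  0.00826146]
the job is handed in; nothing more can be done
None
```

The four parts stand upright in the assembly rack in reverse order (bearing, bush, pinion, sleeve from the left), each within about 2 mm of its bay centre, and the job was handed in at about 27 s.

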